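# Reset the tripped power cabinet through its roller catch

### The arm

A 7-joint arm with a two-finger parallel gripper is mounted at the origin on the work surface. World frame = base frame: x ahead of the robot, y to its left, z up, the work surface at z = 0. Lengths are in m, angles in rad, forces in N, time in s.
With the tool pointing down it reaches from about 0.425 to 0.825 m from the base axis. Payload 3.6 kg.
Tool frame: the origin (TCP) lies at the very end of the fingers, on their centre line; the grasp point (between the pads) lies 19 mm behind it (env.grasp_offset is the distance from the TCP to the grasp point, in m); x points along the fingers, z is the direction in which the jaws open and shut, and the axes are right-handed (so a half turn about x gives the same grasp; the last joint's range is limited). The gripper opens to 93 mm and grips with 3 to 60 N. Pads are 15 mm wide; open, the fingers measure 128 mm over their backs; the gripper's body (75 mm by 188 mm) begins 65 mm behind the grasp point.
Start: joints at [1.161, 0.615, -0.013, 1.423, 0.008, 1.103, -0.04], TCP at [0.243, -0.603, 0.219] pointing down, gripper open.
Joint ranges: [-3.12, 3.12], [-0.3, 2.06], [-1.34, 1.32], [0.26, 2.42], [-1.36, 4.5], [0.01, 1.98], [-2.84, 2.84]. Speed limits (rad/s): [2.79, 2.79, 3.14, 3.14, 3.14, 3.14, 3.14].

### API

Orientations are given as a unit quaternion [x, y, z, w].
In Python, from plant import env, eoat, monitor, snapshot, finder gives the robot as it stands. Calls block until the motion is done:
- env.movep(position, orientation): joint-space move of the TCP to a pose.
- env.move_l(position, attitude=None, max_speed=0.15, force_limit=None): straight line of the TCP; attitude=None keeps the orientation; max_speed is the mean speed in m/s. With force_limit (N) it stops when the force on the tool has changed by that much, and returns True; else False.
- env.move_j(angles): joint-space move.
- eoat.set_gripper(opening, squeeze=None): opening from 0.0 (shut) to 1.0 (fully open); squeeze is the grip in N (None keeps the last); returns when the fingers have stopped.
- env.hold(seconds).
- env.solve_ik(position, orientation): joint angles nearest the present ones, or None.
- monitor.state(): the state.
- snapshot(name): name is "scene" or "side" or "wrist"; returns a dict with "img" (480x640x3 uint8, blue, green, red), "mtx" (3x3 intrinsics, pixels), "eye" and "attitude" of the camera in the world. Camera axes: x right, y up, looking along -z (the intrinsics and any distortion apply to the point x, -y, -z); pixel columns grow to the right and rows downward; lengths in m; the calibration is good to about 2 mm. A picture is of the moment at which its call begins. There is no depth.
A pose or a line that the arm cannot do raises env.IKError and nothing moves.
- env.job_done(): hands the job in, once; it reports no verdict.
Trained networks look in a picture, given as the dict that the camera call returned (one of the last four; its "shot" number tells which), for a name from the list of things; names that differ only in an ending like _2 or _b are one class to them, and where a whole thing is asked for, a point or a joint stands for the part that bears it (a point fixed in the world has none). Each returns a list of dicts, best first, with "conf" (0 to 1); they miss things now and then, are a little off and sometimes report something else, mostly with a low value. They report only what shows in the picture. A call takes as long as a camera call.
- finder.spot_in(picture, label): "bbox" ([left, top, width, height] in pixels, round what is visible of it).
The state is a dict: "time": time; "joint_pos": joint angles; "qvel": joint speeds; "tau": joint torques, N m; "ee_pos": TCP position; "tool_rot": TCP orientation; "wrist_force": force on the tool from outside, world axes, zero at the start; "ft_torque": the same for the moment, N m; "width": opening from 0.0 (shut) to 1.0 (fully open).
Only numpy, scipy, OpenCV 4.12 (cv2) and the standard library are available. Lean on these libraries where they do the work, as an engineer would, in place of code of your own. Each camera call takes 0.05 s, during which the arm holds its last target. There are 200 camera calls.

### The job

The radio desk's power cabinet has tripped, and it only resets with its door fully home: push the door shut past the roller catch until it snaps and stays shut by itself, without forcing it hard against the plunger behind the catch. With the door still snapped shut, press the reset button on the roof right down, then pull the door through the catch and leave it standing wide open (at least 65 degrees) for the fuse check. Leave the microphone, the handheld radio and the mug where they are.

Things in the scene. Friction and masses are not known exactly. Their poses are not given: they have to be found in the camera images.
- cabinet: Fixed grey steel cabinet, 170 deep (x) x 200 wide (y) x 190 high; origin at the centre of its underside, z up; its -x side is the open front that the door covers. On the roof near the door's free edge, 70 mm to the -y side of the middle, sits a steel roller catch 44 wide, 20 high; the reset button stands on the roof 55 mm to the +y side.
- roller (a joint): Lift of the catch's sprung roller, m, 0 to 0.004. A steel tongue on the door's top edge, 165 mm from the hinge, has a nose that must pass under it. The catch sits in slotted holes: the door may rest snapped shut at any hinge angle from 0.01 to 0.14 rad, not known beforehand. Pushed short of the snap, the door springs back out several mm.
- door_hinge (a point): Point on the door's upright hinge axis at the height of the handle bar (177 above the table): x = -86, y = +95 mm in the cabinet's frame, the left front edge as the robot sees it. Fixed to the cabinet, same axes.
- door_handle (a point): Middle of the handle, a level steel bar 10 thick, 100 long, 177 above the table. Axes are the door's: y along the bar to the hinge side, -x outward, z up; in them it lies 57 in front of and 130 to the -y side of the hinge axis. Panel 12 thick, 186 wide, top 22 above the bar; gap bar to panel 40 mm, open from above, 84 wide between the bar's posts.
- door (a joint): Hinge angle, rad: 0 = panel flat on the cabinet front, grows as it opens towards -x, stop at 1.7. Turns freely (0.05 N m), stays where left. Pushed at the bar's middle, the catch resists with up to 10 N before the nose passes, then gives and pulls the door in; pulling it out again takes up to 9 N.
- plunger (a joint): Sprung rubber door switch behind the roller, m pressed in: 0 = free (door open or not snapped), 0.0010 to 0.0016 when the door rests snapped shut; 4 N per mm. The door must never be forced so hard that it goes in more than 0.0035; that happens at a push of about 15 N on the bar.
- reset_button_top (a point): Middle of the top of the round grey reset button, 28 mm across, on a black housing on the cabinet roof; pressed straight down.
- reset_button (a joint): Button travel, m: 0 up, 0.006 fully down, which takes 5 N; it springs back.
- microphone: Black hand microphone lying on the table, 78 x 56 x 28; origin under its middle. Leave alone.
- handheld: Black handheld radio standing in its charger, 70 x 80, 230 high with aerial; origin under its middle. Leave alone.
- mug: White mug, 80 across, 95 high; origin under its middle. Leave alone.

How it is judged:
On the way, in this order (a step that is already met when the one before it is completed fails the run):
1. the door is snapped shut and stays so untouched (value of joint plunger above 0.0007 m and value of joint door below 0.17 rad and contact force between each of the arm, the fingers and door below 0.3 N), for 0.4 s.
2. the reset button is pressed down while the door is snapped shut (value of joint reset_button above 0.0045 m and value of joint plunger above 0.0007 m), for 0.1 s.
At the end, for the whole second after the job is handed in: After the snap-shut and the button press, the door stands open more than 1.1 rad (63 degrees) and still, and the button is back up (less than 2 mm pressed) (value of joint door above 1.1 rad and velocity of joint door between -0.05 and 0.05 rad/s and value of joint reset_button below 0.002 m); the robot touches nothing.
It fails at once if the plunger is pressed in more than 3.5 mm (door forced) (value of joint plunger above 0.0035 m).
It fails at once if a bystander is shifted by more than 20 mm (distance of any of microphone, handheld, mug from where it was at the start of the episode above 0.02 m).
It also fails if it takes over 58 s, if anything falls off the work surface, if the arm or the gripper's body presses on something with over 40 N, if the wrist force passes 120 N, or if a joint passes its speed limit or range.

## Working session

There is one attempt and no reset: what is moved stays moved. The work goes in short steps, each a Python script; the robot and the scene stay as the last script left them, time stands still between calls to the robot, and variables do not carry over. Pictures are saved under pics/ and viewed, about 8 in all and at most 12, crops included, and the job is handed in when it is done.

```bash
ls; mkdir -p pics; cat > h.py <<'E'
import numpy as np, cv2
from scipy.spatial.transform import Rotation as R
from plant import env, eoat, monitor, snapshot, finder
def ray(p,uv):
    # attitude assumed quaternion [x,y,z,w] or matrix
    A=np.array(p["attitude"]); M=R.from_quat(A).as_matrix() if A.size==4 else A.reshape(3,3)
    K=np.array(p["mtx"]); d=p.get("dist",p.get("distortion"))
    q=cv2.undistortPoints(np.array([[uv]],float),K,None if d is None else np.array(d,float))[0,0]
    v=M@np.array([q[0],-q[1],-1.0]); return np.array(p["eye"]),v/np.linalg.norm(v)
def tri(rs):
    A=sum(np.eye(3)-np.outer(v,v) for _,v in rs); b=sum((np.eye(3)-np.outer(v,v))@e for e,v in rs)
    x=np.linalg.solve(A,b); return x,[np.linalg.norm((np.eye(3)-np.outer(v,v))@(x-e)) for e,v in rs]
def onz(r,z): e,v=r; return e+v*(z-e[2])/v[2]
def proj(p,X):
    A=np.array(p["attitude"]); M=R.from_quat(A).as_matrix() if A.size==4 else A.reshape(3,3)
    c=M.T@(np.array(X)-np.array(p["eye"])); k=np.array(p["mtx"])@np.array([c[0],-c[1],-c[2]]); return k[:2]/k[2]
E
python3 - <<'E'
from h import *
for n in ("scene","side","wrist"):
    p=snapshot(n); print(n,{k:(v if k!="img" else 0) for k,v in p.items()})
    cv2.imwrite(f"pics/{n}0.png",p["img"])
    if n!="wrist":
        for l in ("cabinet","reset_button","reset_button_top","door_handle","door","roller","microphone","handheld","mug"):
            print(l,[(np.round(d["bbox"],1).tolist(),round(d["conf"],2)) for d in finder.spot_in(p,l)[:2]])
print(monitor.state())
E
```

```text
pics
scene {'img': 0, 'mtx': array([[534.24031852,   0.        , 320.32162619],
       [  0.        , 534.24031852, 229.78567797],
       [  0.        ,   0.        ,   1.        ]]), 'eye': array([ 1.53836819, -0.08150741,  0.95096299]), 'attitude': array([0.30242806, 0.28686228, 0.61604488, 0.66838313]), 'shot': 1}
cabinet [([261.1, 175.8, 102.4, 158.5], 0.78)]
reset_button []
reset_button_top []
door_handle [([301.6, 172.5, 59.9, 43.8], 0.61)]
door [([303.6, 171.6, 58.2, 46.8], 0.94)]
roller []
microphone [([162.7, 239.9, 18.6, 8.3], 0.48)]
handheld [([447.0, 198.3, 45.4, 86.4], 0.68)]
mug [([263.0, 175.3, 100.9, 156.7], 0.73), ([154.2, 247.3, 48.4, 51.0], 0.59)]
side {'img': 0, 'mtx': array([[486.83165727,   0.        , 317.00156946],
       [  0.        , 486.83165727, 240.18573195],
       [  0.        ,   0.        ,   1.        ]]), 'eye': array([0.12807513, 0.72101432, 0.93872258]), 'attitude': array([-0.10582436,  0.38867672,  0.8759661 , -0.26535825]), 'shot': 2}
cabinet [([237.9, 179.8, 133.5, 117.7], 0.78)]
reset_button [([351.0, 178.2, 37.0, 41.9], 0.29)]
reset_button_t
[... 570 characters left out ...]
0.81970782]), 'shot': 3}
{'time': 1.05, 'joint_pos': array([ 1.1604917 ,  0.61488568, -0.01262111,  1.42338073,  0.00809798,
        1.10338736, -0.04038665]), 'qvel': array([ 0.00055686,  0.00129647, -0.00195149,  0.00042578,  0.00073466,
        0.00121863, -0.00060769]), 'tau': array([ 7.90346621e-05, -4.58829474e+01,  2.08855416e-01, -1.66034013e+01,
       -6.11318112e-02,  1.31731815e-02,  4.36969901e-05]), 'ee_pos': array([ 0.24342122, -0.60268206,  0.21865586]), 'tool_rot': array([ 0.39545453,  0.58619267, -0.39541992,  0.58620556]), 'wrist_force': array([-0.64701628, -0.2205854 , -0.06203695]), 'ft_torque': array([-0.0157017 ,  0.00113457, -0.01437738]), 'width': 0.9965032839606833}
```

```bash
python3 - <<'E'
import cv2
a=cv2.imread("pics/scene0.png"); b=cv2.imread("pics/side0.png")
cv2.imwrite("pics/a.png",cv2.resize(a[150:350,230:496],None,fx=3,fy=3,interpolation=cv2.INTER_CUBIC))
cv2.imwrite("pics/b.png",cv2.resize(b[160:310,225:425],None,fx=4,fy=4,interpolation=cv2.INTER_CUBIC))
E
```

```text
(no output)
```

View pics/a.png

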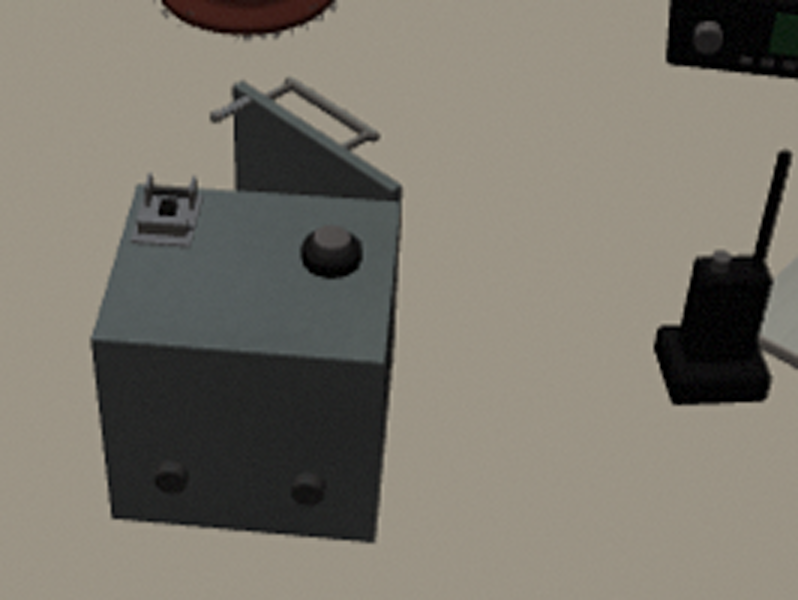

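View pics/b.png

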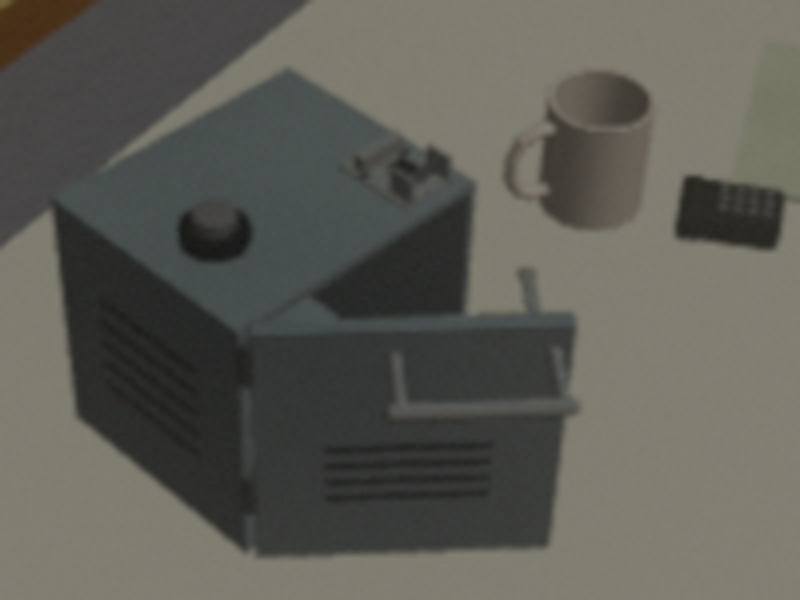

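The roof corners, button, bar ends and tongue show in both views. In the scene crop the roof corners are (94,343), (385,360), (399,201) and (138,190), the button is (333,238), and the bar ends are (291,80) and (377,135). In the side crop the roof corners are (288,68), (55,200), (243,330) and (472,183), the button is (215,215), and the bar ends are (573,407) and (397,411).

```bash
python3 - <<'E'
from h import *
from scipy.optimize import least_squares
ps,pd=snapshot("scene"),snapshot("side")
S=lambda u,v:(230+(u+.5)/3-.5,150+(v+.5)/3-.5); D=lambda u,v:(225+(u+.5)/4-.5,160+(v+.5)/4-.5)
pts={"B-":((94,343),(288,68)),"B+":((385,360),(55,200)),"F+":((399,201),(243,330)),"F-":((138,190),(472,183)),
"btn":((333,238),(215,215)),"barfree":((291,80),(573,407)),"barhinge":((377,135),(397,411))}
T={}
for k,(a,b) in pts.items():
    T[k],r=tri([ray(ps,S(*a)),ray(pd,D(*b))]); print(k,T[k].round(4),np.round(r,4))
loc={"B-":(.085,-.1),"B+":(.085,.1),"F+":(-.085,.1),"F-":(-.085,-.1)}
def mod(p,k):
    x,y,w,t,h,hb,zb,bx,by=p
    rot=lambda a,v:np.array([np.cos(a)*v[0]-np.sin(a)*v[1],np.sin(a)*v[0]+np.cos(a)*v[1]])
    if k in loc: l,z=np.array(loc[k]),h
    elif k=="btn": l,z=np.array([bx,by]),zb
    else:
        l=np.array([-.086,.095])+rot(-t,(-.057,-.130+(-.05 if k=="barfree" else .05))); z=hb
    return np.r_[np.array([x,y])+rot(w,l),z]
f=lambda p:np.r_[np.concatenate([np.r_[proj(ps,mod(p,k))-S(*a),proj(pd,mod(p,k))-D(*b)] for k,(a,b) in pts.items()])]
s=least_squares(f,[T["B-"][0],0,0,.6,.19,.177,.21,-.05,.055],loss="soft_l1")
print("x y yaw door roofh barh btnz btnlocal",s.x.round(4)); print(f(s.x).round(1))
print("btn",mod(s.x,"btn"))
for n,u in (("handheld",(184.6+23,306.5+60)),("mug",(351+15,178+40)),("mic",(409,218))): print(n,onz(ray(pd,u),.03).round(3))
E
```

```text
B- [ 0.7466 -0.1523  0.186 ] [0.0016 0.0016]
B+ [0.7824 0.0435 0.1875] [0.0009 0.0009]
F+ [0.6183 0.0752 0.1894] [0.0011 0.0011]
F- [ 0.5828 -0.1192  0.185 ] [0.0004 0.0004]
btn [0.6782 0.0193 0.2081] [0.0007 0.0007]
barfree [0.4385 0.0106 0.1772] [0.0003 0.0003]
barhinge [0.518 0.071 0.177] [0.0021 0.0021]
x y yaw door roofh barh btnz btnlocal [ 0.6828 -0.0379 -0.189   0.7464  0.187   0.1769  0.208  -0.0152  0.0554]
[-0.6 -0.6 -0.8 -0.   0.2  0.8 -1.4  0.1  0.   0.5 -0.6  1.4 -0.6 -1.4
  0.9 -0.4 -0.2 -0.2 -0.3  0.2  0.1 -0.1  0.5  0.2 -1.1 -0.5 -0.5  0.3]
btn [0.67820607 0.01934872 0.20803194]
handheld [0.629 0.348 0.03 ]
mug [ 0.59  -0.281  0.03 ]
mic [ 0.486 -0.352  0.03 ]
```

```bash
cat >> h.py <<'E'
CX,CY,YAW=.6828,-.0379,-.189
def r2(a,v): return np.array([np.cos(a)*v[0]-np.sin(a)*v[1],np.sin(a)*v[0]+np.cos(a)*v[1]])
HINGE=np.array([CX,CY])+r2(YAW,(-.086,.095))
def dpt(t,out,z,along=-.130):  # point in door axes, 'out' = metres in front of hinge axis
    return np.r_[HINGE+r2(YAW-t,(-out,along)),z]
SIGN=1
def att(t,sign=None):  # fingers down, jaws along the bar
    s=SIGN if sign is None else sign
    zt=np.r_[r2(YAW-t,(0,s)),0]; xt=np.array([0,0,-1.]); return R.from_matrix(np.c_[xt,np.cross(zt,xt),zt]).as_quat()
W=lambda: np.array(monitor.state()["wrist_force"])
def st(): s=monitor.state(); return round(s["time"],2),np.round(s["ee_pos"],4),np.round(s["wrist_force"],2)
E
python3 - <<'E'
from h import *
for s in (1,-1):
    for t,o,z in ((.746,.092,.30),(.746,.0695,.163),(.05,.0695,.163),(.05,.032,.163),(1.3,.032,.163),(1.3,.032,.3)):
        q=env.solve_ik(dpt(t,o,z),att(t,s)); print(s,t,z,None if q is None else np.round(q,2))
print(env.solve_ik(np.array([.678,.0193,.205]),att(0,1)),env.solve_ik(np.array([.678,.0193,.205]),att(0,-1)))
E
```

```text
1 0.746 0.3 [ 0.4   0.32 -0.79  1.79  0.25  1.13  0.16]
1 0.746 0.163 [ 0.27  0.48 -0.61  1.98  0.38  0.8   0.09]
1 0.05 0.163 [ 0.5   0.57 -0.71  1.86  0.47  0.89  0.89]
1 0.05 0.163 [ 0.49  0.62 -0.71  1.76  0.49  0.95  0.91]
1 1.3 0.163 [ 0.13  0.49 -0.52  1.93  0.33  0.81 -0.49]
1 1.3 0.3 [ 0.22  0.34 -0.63  1.72  0.22  1.15 -0.39]
-1 0.746 0.3 [-0.04  0.25 -0.2   1.8   0.05  1.1  -2.76]
-1 0.746 0.163 [-0.23  0.42  0.11  1.99 -0.07  0.73 -2.59]
-1 0.05 0.163 [ 0.02  0.48  0.02  1.87 -0.01  0.79 -1.77]
-1 0.05 0.163 [ 0.02  0.53  0.03  1.77 -0.02  0.84 -1.74]
-1 1.3 0.163 [ 0.47  0.7  -1.15  1.92  0.75  1.04  2.21]
-1 1.3 0.3 [ 0.52  0.49 -1.15  1.72  0.47  1.25  2.48]
[ 0.32494081  0.77900416 -0.77744121  1.33375091  0.54697453  1.24546982
  0.90352913] [-0.06257644  0.67292782  0.00354382  1.34903816 -0.00245437  1.11963091
 -1.81853134]
```

```bash
python3 - <<'E'
from h import *
t=.746
eoat.set_gripper(0.0,10); print(st())
env.movep(dpt(t,.100,.28),att(t)); print(st())
env.move_l(dpt(t,.095,.163),max_speed=.12); print(st())
p=snapshot("side"); print(proj(p,monitor.state()["ee_pos"]))
w=snapshot("wrist")
cv2.imwrite("pics/c.png",np.hstack([cv2.resize(p["img"][150:350,220:420],(400,400)),cv2.resize(w["img"],(400,300))[:,:] if 0 else cv2.copyMakeBorder(cv2.resize(w["img"],(400,300)),0,100,0,0,0)]))
E
```

```text
(2.6, array([ 0.2434, -0.6027,  0.2186]), array([-0.6 , -0.56,  0.63]))
(5.12, array([0.4526, 0.0737, 0.2798]), array([-0.14, -0.28, -0.2 ]))
(6.25, array([0.4557, 0.0711, 0.1636]), array([-0.83, -0.15,  0.97]))
[347.03470465 278.77065394]
```

View pics/c.png

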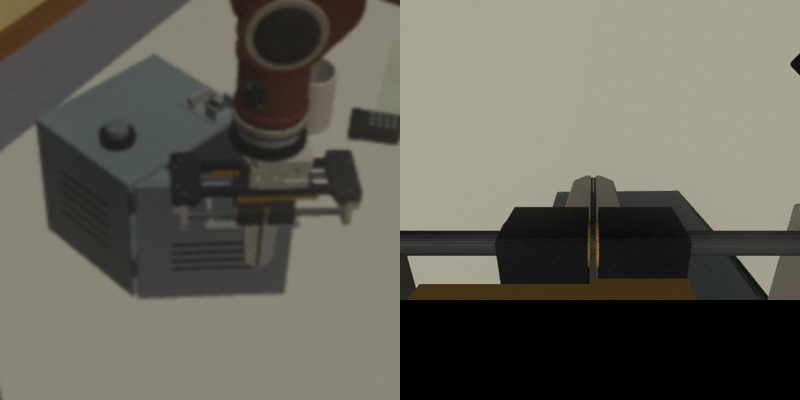

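The fingertips (side crop about 260,262) stand in front of the bar, clear of it and near its middle. Next I push along the arc, switching to fine steps with force readings near the catch.

```bash
cat > push.py <<'E'
from h import *
import sys
def out(t): return np.r_[r2(YAW-t,(-1,0)),0]
def fn(t,w0): return (W()-w0)@out(t)
E
python3 - <<'E'
from push import *
w0=W(); t=.746; O=.0695
print("touch",env.move_l(dpt(t,O,.163),max_speed=.05,force_limit=6),st())
for t in np.linspace(.66,.28,5):
    s=env.move_l(dpt(t,O,.163),att(t),max_speed=.06,force_limit=8)
    print(round(t,3),s,round(fn(t,w0),2),st()[0])
    if s: sys.exit()
log=[];pk=0;res="end"
while t>-.02:
    t-=.007
    s=env.move_l(dpt(t,O,.163),att(t),max_speed=.02,force_limit=8)
    f=fn(t,w0); log.append((round(t,3),round(f,1))); pk=max(pk,f)
    if s: res="limit";break
    if f>12.5: res="high";break
    if pk>4 and f<.5*pk: res="drop";break
print(res,pk,st()); print(log)
E
```

```text
touch False (7.01, array([0.4703, 0.0503, 0.1629]), array([-1.  ,  0.32, -0.19]))
0.66 False 0.58 7.37
0.565 False 0.73 7.75
0.47 False -0.08 8.13
0.375 False 0.03 8.52
0.28 False 0.69 8.9
drop 10.660101940238816 (16.9, array([ 0.5169, -0.0373,  0.1629]), array([-2.07,  2.77,  0.96]))
[(np.float64(0.273), np.float64(0.3)), (np.float64(0.266), np.float64(-0.3)), (np.float64(0.259), np.float64(0.1)), (np.float64(0.252), np.float64(0.2)), (np.float64(0.245), np.float64(0.5)), (np.float64(0.238), np.float64(0.5)), (np.float64(0.231), np.float64(0.7)), (np.float64(0.224), np.float64(0.4)), (np.float64(0.217), np.float64(0.8)), (np.float64(0.21), np.float64(0.4)), (np.float64(0.203), np.float64(0.2)), (np.float64(0.196), np.float64(0.1)), (np.float64(0.189), np.float64(0.3)), (np.float64(0.182), np.float64(0.5)), (np.float64(0.175), np.float64(0.1)), (np.float64(0.168), np.float64(1.2)), (np.float64(0.161), np.float64(0.5)), (np.float64(0.154), np.float64(0.8)), (np.float64(0.147), np.float64(0.5)), (np.float64(0.14), np.float64(-0.0)), (np.float64(0.133), np.float64(0.7)), (np.float64(0.126), np.float64(0.7)), (np.float64(0.119), np.float64(1.1)), (np.float64(0.112), np.float64(1.7)), (np.float64(0.105), np.float64(4.3)), (np.float64(0.098), np.float64(5.6)), (np.float64(0.091), np.float64(7.5)), (np.float64(0.084), np.float64(8.6)), (np.float64(0.077), np.float64(9.5)), (np.float64(0.07), np.float64(10.7)), (np.float64(0.063), np.float64(10.6)), (np.float64(0.056), np.float64(3.1))]
```

```bash
python3 - <<'E'
from push import *
t=.056
env.move_l(dpt(t,.115,.163),att(t),max_speed=.08)
env.move_l(dpt(t,.115,.30),max_speed=.15); env.hold(.2); print(st())
p=snapshot("side"); s=snapshot("scene")
def view(p,x0,y0,w,h,k):
    im=cv2.resize(p["img"][y0:y0+h,x0:x0+w],None,fx=k,fy=k,interpolation=cv2.INTER_CUBIC)
    for t,c in ((.04,(0,255,0)),(.10,(0,0,255))):
        for a in (-.08,-.18): 
            q=(proj(p,dpt(t,.057,.177,a))-(x0,y0)+.5)*k; cv2.circle(im,tuple(int(v) for v in q),4,c,1)
    return im
cv2.imwrite("pics/d.png",np.hstack([view(p,240,170,140,140,4)[:, :420],view(s,250,150,95,140,4)]))
E
```

```text
(18.88, array([ 0.4727, -0.0267,  0.2993]), array([-0.07,  0.15, -0.52]))
```

View pics/d.png

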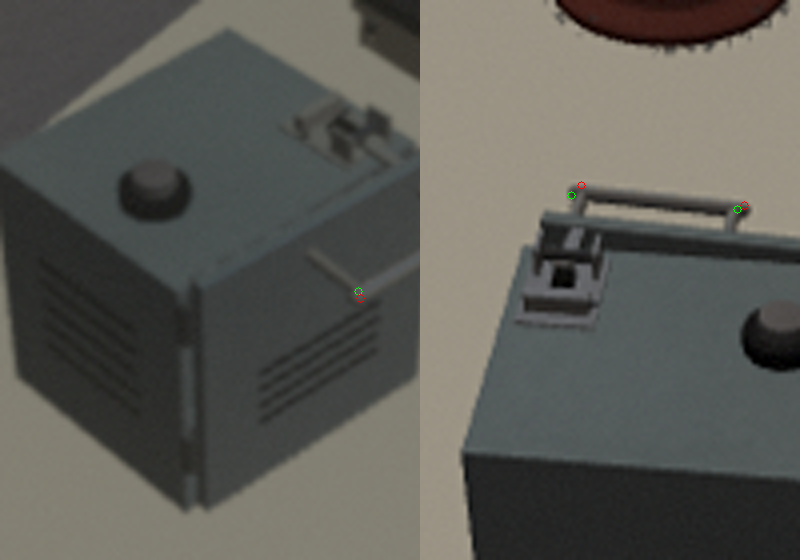

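In the scene crop the bar's free end (576,190) lies between the 0.04 and 0.10 rad marks, so the door is at about 0.07 rad. That fits a snap, because the nose met the catch at about 0.11. I'll confirm with a gentle touch: the bar should be free at t=0.085.

```bash
python3 - <<'E'
from push import *
t=.085
env.move_l(dpt(t,.085,.30),att(t),max_speed=.15)
env.move_l(dpt(t,.085,.163),max_speed=.15); env.hold(.15)
F=lambda: np.mean([(env.hold(.03),fn(t,w0))[1] for _ in range(6)])
w0=np.zeros(3); w0=np.mean([(env.hold(.03),W())[1] for _ in range(6)],0)
for o in (.0715,.0695,.0680): env.move_l(dpt(t,o,.163),max_speed=.03,force_limit=4); print(o,round(F(),2))
env.move_l(dpt(t,.10,.163),max_speed=.1); env.move_l(dpt(t,.10,.29),max_speed=.2)
b=np.array([.6782,.0193])
env.move_l(np.r_[b,.26],att(0),max_speed=.15); env.hold(.3); print(st())
s=snapshot("scene");d=snapshot("side")
def v(p):
    q=proj(p,monitor.state()["ee_pos"]).astype(int); im=p["img"][q[1]-50:q[1]+70,q[0]-60:q[0]+60].copy(); return cv2.resize(im,(400,400),interpolation=cv2.INTER_CUBIC)
cv2.imwrite("pics/e.png",np.hstack([v(s),v(d)]))
E
```

```text
0.0715 -0.09
0.0695 -0.36
0.068 -0.2
(25.47, array([0.6781, 0.019 , 0.2603]), array([-0.11, -0.52, -1.02]))
```

View pics/e.png

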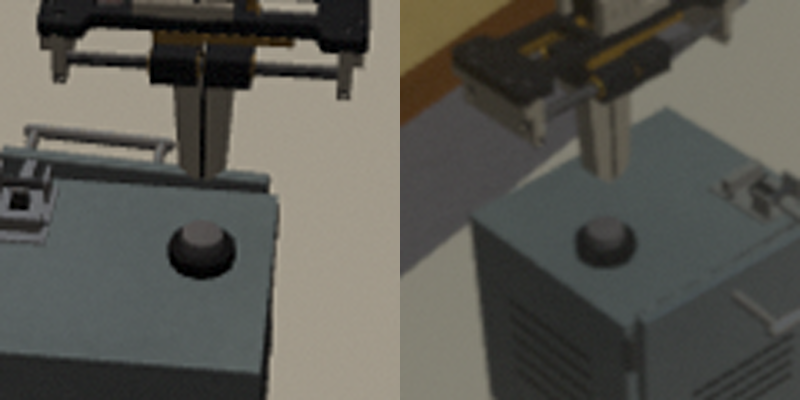

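Snap confirmed: there is no contact down to the t=0.085 line, where an unsnapped bar would be in the way. Both views show the fingertips centred above the button (scene crop 202,235 and side crop 606,235). Now I press it.

```bash
python3 - <<'E'
from push import *
b=np.array([.6782,.0193])
env.move_l(np.r_[b,.214],max_speed=.08); w0=W(); z=.214; log=[]
while z>.190:
    z-=.001; env.move_l(np.r_[b,z],max_speed=.02,force_limit=15)
    f=(W()-w0)[2]; log.append((round(z,3),round(float(monitor.state()["ee_pos"][2]),4),round(f,1)))
    if f>11: break
env.hold(.3); print(log,st())
env.move_l(np.r_[b,.29],max_speed=.12); print(st())
E
```

```text
[(0.213, 0.2134, np.float64(-0.3)), (0.212, 0.2124, np.float64(2.0)), (0.211, 0.2113, np.float64(1.7)), (0.21, 0.2102, np.float64(2.6)), (0.209, 0.2092, np.float64(3.0)), (0.208, 0.2082, np.float64(3.8)), (0.207, 0.2072, np.float64(4.4)), (0.206, 0.2064, np.float64(5.5)), (0.205, 0.2064, np.float64(8.8)), (0.204, 0.2063, np.float64(11.0)), (0.203, 0.2063, np.float64(14.0))] (29.34, array([0.6785, 0.0195, 0.2062]), array([-2.59, -1.51, 14.61]))
(30.22, array([0.6775, 0.0188, 0.2885]), array([-0.62, -0.23, -0.52]))
```

The button gave contact at z≈0.2125 and bottomed at 0.2063 with 14 N, so the full 6 mm. Now into the gap behind the bar and pull.

```bash
python3 - <<'E'
from push import *
t=.065
env.move_l(dpt(t,.032,.28),att(t),max_speed=.15); env.hold(.1)
if env.move_l(dpt(t,.032,.163),max_speed=.08,force_limit=5): print("blocked",st()); sys.exit()
env.hold(.1); w0=W(); print(st())
O=.0445; log=[]; env.move_l(dpt(t,.040,.163),max_speed=.03)
for t in np.arange(.065,.26,.013):
    env.move_l(dpt(t,O,.163),att(t),max_speed=.02,force_limit=20); log.append((round(t,3),round(fn(t,w0),1)))
print(log,st())
for t in np.linspace(.35,1.3,9):
    s=env.move_l(dpt(t,O,.163),att(t),max_speed=.06 if t<1.15 else .03,force_limit=10)
    if s: print("stop",t,st()); sys.exit()
env.hold(.2); print(st())
env.move_l(dpt(t,.034,.163),max_speed=.02); env.hold(.2); print("f",fn(t,w0))
env.move_l(dpt(t,.034,.30),max_speed=.1); env.hold(.1); print(st())
p=snapshot("side"); s=snapshot("scene")
def view(p,x0,y0,w,h):
    im=p["img"].copy()
    for t,c in ((1.2,(0,255,0)),(1.3,(0,0,255))):
        for a in (-.08,-.18): cv2.circle(im,tuple(int(round(v)) for v in proj(p,dpt(t,.057,.177,a))),2,c,1)
    return cv2.resize(im[y0:y0+h,x0:x0+w],(400,400),interpolation=cv2.INTER_CUBIC)
cv2.imwrite("pics/f.png",np.hstack([view(p,220,140,200,200),view(s,230,100,200,200)]))
E
```

```text
(33.13, array([ 0.5528, -0.0462,  0.1634]), array([ 0.16, -0.7 ,  0.34]))
[(np.float64(0.065), np.float64(-6.4)), (np.float64(0.078), np.float64(-8.3)), (np.float64(0.091), np.float64(-11.1)), (np.float64(0.104), np.float64(0.7)), (np.float64(0.117), np.float64(-0.0)), (np.float64(0.13), np.float64(0.2)), (np.float64(0.143), np.float64(0.8)), (np.float64(0.156), np.float64(0.1)), (np.float64(0.169), np.float64(0.8)), (np.float64(0.182), np.float64(0.1)), (np.float64(0.195), np.float64(0.2)), (np.float64(0.208), np.float64(0.4)), (np.float64(0.221), np.float64(0.7)), (np.float64(0.234), np.float64(0.8)), (np.float64(0.247), np.float64(0.1)), (np.float64(0.26), np.float64(0.8))] (37.67, array([ 0.5195, -0.026 ,  0.163 ]), array([-0.79, -0.71, -1.38]))
(42.17, array([0.483 , 0.1051, 0.163 ]), array([ 0.63,  0.14, -0.61]))
f 0.6579104135249407
(44.66, array([0.4835, 0.0947, 0.2994]), array([-0.01, -0.16, -0.81]))
```

View pics/f.png

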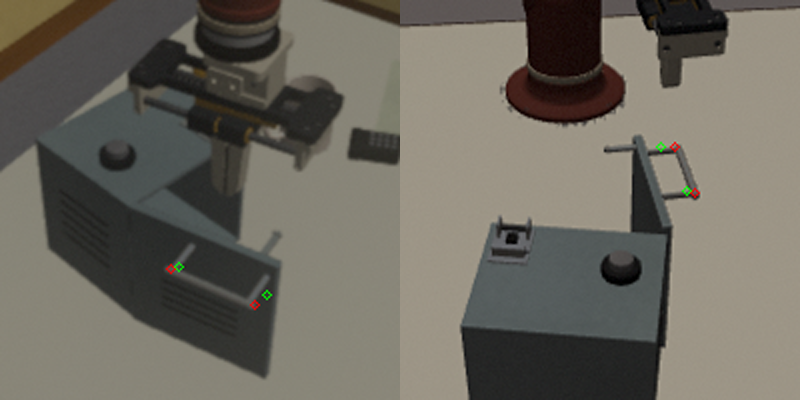

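The bar sits on the 1.3 rad marks in both views (side crop 172,269 to 252,303; scene crop 676,148 to 694,193). The button looks up and the gripper is clear.

```bash
python3 - <<'E'
from h import *
env.hold(.3); print(st()); env.job_done()
E
```

```text
(45.06, array([0.4838, 0.0948, 0.3   ]), array([0.12, 0.43, 0.22]))
the job is handed in; nothing more can be done
```

The job is done and handed in at 45 s of the 58 s allowed; the system gives no verdict, so the results below are from my own checks.

- **Snap shut:** I pushed the bar's middle with closed fingers. The force rose to 10.7 N, then dropped to 3.1 N at about 0.06 rad. After I let go, the picture put the door at about 0.07 rad. A light touch found the bar free at 0.085 rad, where an unsnapped door would have been in the way. I had no direct reading of the plunger; the push stayed well under the 15 N limit.
- **Reset button:** It travelled about 6 mm and bottomed firmly, with 14 N at the end.
- **Door open:** It came through the catch at about 11 N, slightly above the stated 9 N. It now stands at about 1.3 rad (74 degrees), as both views agree. The button looks up again and the gripper is clear.
- **Microphone, handheld and mug:** My path stayed clear of all three and no unexpected force showed up. I did not measure their positions again at the end.

The button top was about 4 mm higher than my camera estimate (0.2125 m touched against 0.208 m). My fit also put the cabinet roof 3 mm low. Neither affected the job.

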